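Send the filled canister over the rocker gate

ROBOT

A 6-joint arm with a two-finger parallel gripper is mounted at the origin on a cart in front of the work surface, level with it; the furniture and walls round the work are solid. World frame = base frame: x ahead of the robot, y to its left, z up, the work surface at z = 0. Lengths are in m, angles in rad, forces in N, time in s.
With the tool pointing down it reaches from about 0.25 to 0.775 m from the base axis. Payload 4 kg.
Tool frame: the origin (TCP) lies at the very end of the fingers, on their centre line; the grasp point (between the pads) lies 19 mm behind it (robot.hold_point_z is the distance from the TCP to the grasp point, in m); z points along the fingers, y is the line along which they close (so a half turn about z gives the same grasp; the last joint's range is limited). The gripper opens to 94 mm and grips with 3 to 60 N. Pads are 16 mm wide; open, the fingers measure 119 mm over their backs; the gripper's body (75 mm by 177 mm) begins 78 mm behind the grasp point.
Start: joints at [-1.231, 0.087, 1.371, -0, 1.684, -0.103], TCP at [0.236, -0.497, 0.206] pointing down, gripper open.
Joint ranges: [-3.1, 3.1], [-0.76, 2.03], [0.27, 2.55], [-1.08, 4.22], [0.17, 2.65], [-2.57, 2.57]. Speed limits (rad/s): [2.79, 2.79, 3.14, 3.14, 3.14, 3.14].

INTERFACE

Orientations are given as [roll, pitch, yaw] about the fixed x, y, z axes, in that order (R = Rz(yaw) Ry(pitch) Rx(roll)).
In Python, from bench import robot gives the robot as it stands.
- The arm moves only by the tool carry_out, never from a script. Its argument "steps" is a list of rows, each a list of 3 entries, a list of its own where there are three numbers: the shift along the tool's x, y, z in m, then the turn about the tool's z in units of 10 degrees (1.0 is 10 degrees), then the closure, from -1 (fully open) to 1 (shut). In form: [[[tx, ty, tz], roll, jaw], ...]. A call has 1 to 10 rows; each row is the pose to reach, as a shift and turn from the pose commanded when the call began, along the tool's axes at that moment; what a row does not reach only later rows make up. A row lasts 1/8 s, in which the tool goes at most 62.5 mm and 10.7 degrees, less where a joint would pass 70% of its speed; a pose out of reach is approached as far as the arm can. A call with a gripper value outside its range is refused whole. The fingers move at their own pace and stop on an object; the grip force is fixed at half the most. Time passes only in rows, so rows that repeat a pose let the fingers close. It gives the time, the measured TCP pose, the force, the opening and the grip force at its end, in the units of the state.
- robot.get_obs(): the state, without advancing time (a new reading comes with each control period).
- robot.snapshot(name): name is "side" or "top" or "wrist"; returns a dict with "image" (400x640x3 uint8, red, green, blue), "z_map" (400x640 float32, m along the optical axis (not along the pixel's ray), 0 where there is no reading), "mtx" (3x3 intrinsics, pixels), "D" ([k1, k2, p1, p2, k3] as OpenCV has them; the pictures are not rectified), "R" (3x3) and "t" (3): a world point X has camera coordinates R X + t. Camera axes: x right, y down, z forward; pixel columns grow to the right and rows downward; lengths in m; the calibration is good to about 2 mm. A picture is of the moment at which its call begins.
- robot.close_job(): hands the job in; it is judged then, once.
The state is a dict: "time": time; "joint_positions": joint angles; "qvel": joint speeds; "joint_torque": joint torques, N m; "tool_pos": TCP position; "ee_rot": TCP orientation; "wrist_force": force on the tool from outside, world axes, zero at the start; "wrist_torque": the same for the moment, N m; "width": finger opening in m; "finger_force": force on a finger pad.
Only numpy, scipy, OpenCV 4.12 (cv2) and the standard library are available. Lean on these libraries where they do the work, as an engineer would, in place of code of your own. Each camera call takes 0.05 s, during which the arm holds its last target. There are 200 camera calls.

TASK

One of the three identical-looking canisters in the rack has its steel core; the other two are nearly empty. Find the filled one by its weight and lay it in the tray of the rocker, so that the tray tips under it and it rolls to the pick-up end, ready for the next station, and stays there. The two light canisters must end lying in nests of the rack, and the measuring tools beside the work must be left where they lie.

Things in the scene. Friction and masses are not known exactly. Their poses are not given: they have to be found in the camera images.
- rack: Flat aluminium rack, 100 mm (its x) by 250 mm (its y), fixed on the table. Three nests at its y = -85, 0, +85 mm, each of two thin rods along x. Origin: centre of its underside. A canister in a nest lies along the rack's x, its centre at x = 0 (within 5 mm) and 39 mm above the table; neighbouring canisters are 37 mm apart.
- canister_1_centre (a point): Centre of a canister: aluminium tube 45 mm in diameter with 48 mm dark end flanges 8 mm thick, 100 mm long over all. Its x is the long axis. Take it across the tube at mid-length. All three look alike; one (any of them) holds a steel core and weighs about 0.5 kg (0.43 to 0.57), the others about 0.12 kg. The cores shift a little inside.
- canister_2_centre (a point): Centre of a second canister, like canister_1.
- canister_3_centre (a point): Centre of a third canister, like canister_1.
- rocker_stand: Grey stand fixed to the table: base 205 x 150 mm, two 98 mm high uprights 68 mm either side of the middle carry the tray's pivot 85 mm above the table. Origin: on the table under the pivot. Its x is the travel direction, from the counterweight (x = -63 mm) to the pick-up end (x = +120 mm); its y is parallel to the pivot and to the long axis a canister must have in the tray.
- tray (a joint): Tipping angle of the tray, rad. 0 = at rest, held by its counterweight, pick-up end 0.10 rad above level; grows as the pick-up end goes down; 0.40 = fully tipped, on its stop. Only the filled canister's weight tips it and holds it there; under a light one, wherever it lies in the tray, or when pressed and let go, it swings back to 0.
- tray_load (a point): On the moving tray: centre of a canister lying at the loading spot (at rest 49 mm past the pivot, 120 mm above the table). The tray floor is 24 mm below it. The tray is a channel 112 mm wide between 18 mm side walls; at each end two 16 mm stop lugs near the walls, open in the middle for a finger. At rest a light canister rolls 11 mm back from here to the lugs.
- tray_pickup (a point): On the moving tray: centre of a canister lying at the pick-up end against the end lugs, 39 mm farther along the tray than tray_load. With the tray fully tipped it is about 96 mm past the pivot.
- micrometer: Bystander: a micrometer, 48 x 136 x 18 mm, lying on the table; leave alone.
- caliper: Bystander: a caliper, 230 mm long, lying on the table; leave alone.
- plug_gauge: Bystander: a plug gauge, 89 mm long, lying on the table; leave alone.

How it is judged:
By the outcome, as a careful person would: the job done as asked, in the order asked, and still so for the second after the job is handed in, with the robot touching nothing.
It also fails if it takes over 59 s, if anything falls off the work surface, if the arm or the gripper's body presses on something with over 40 N, if the wrist force passes 120 N, or if a joint passes its speed limit or range.

## Working session

There is one attempt and no reset: what is moved stays moved. The work goes in short steps, Python scripts to look and compute and a tool call to move; the robot and the scene stay as the last step left them, time stands still between calls to the robot, and variables do not carry over. Pictures are saved under pics/ and viewed, at most 10 in all, crops included, and the job is handed in when it is done.

Besides the shell and the picture viewer there is one more tool, called after "Emit:" as name([rows], argument=value, ...), one row to a line, values as JSON. carry_out: Moves the arm, as the interface text tells. Its arguments: {"type":"object","properties":{"steps":{"type":"array","items":{"type":"array"}}},"required":["steps"]}

```bash
ls; mkdir -p pics; python3 - <<'E'
from bench import robot
import cv2,numpy as np
o=robot.get_obs();print(o['time'],o['tool_pos'],o['ee_rot'],o['wrist_force'],o['width'])
for n in ['top','side']:
    s=robot.snapshot(n);np.savez(f'{n}0.npz',**s);cv2.imwrite(f'pics/{n}0.png',s['image'][:,:,::-1]);print(n,s['t'],s['R'],s['mtx'])
E
```

```text
pics
0.0 [ 0.23546413 -0.49644531  0.20433352] [-3.13946456e+00 -2.26892863e-04  4.42770469e-01] [-0.90667524 -0.75953661  0.8186522 ] 0.0935773061035107
top [-0.0016945   0.50994531  1.35048102] [[ 0.01424445 -0.99956969 -0.02564226]
 [-0.99681408 -0.01218308 -0.07882425]
 [ 0.07847793  0.02668338 -0.99655868]] [[424.80754996   0.         321.56031812]
 [  0.         424.80754996 205.28503413]
 [  0.           0.           1.        ]]
side [ 0.51580028 -0.02098646  1.47793182] [[-0.97888489  0.20433805 -0.00550697]
 [ 0.17451935  0.82140419 -0.54299002]
 [-0.10643007 -0.5324858  -0.83972109]] [[432.700626     0.         320.01796569]
 [  0.         432.700626   201.40294546]
 [  0.           0.           1.        ]]
```

View pics/top0.png

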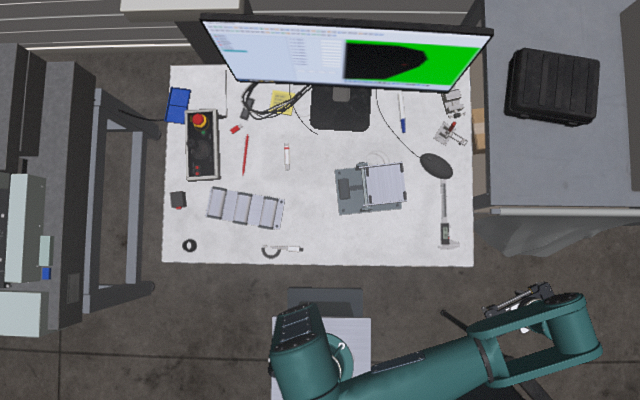

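View pics/side0.png

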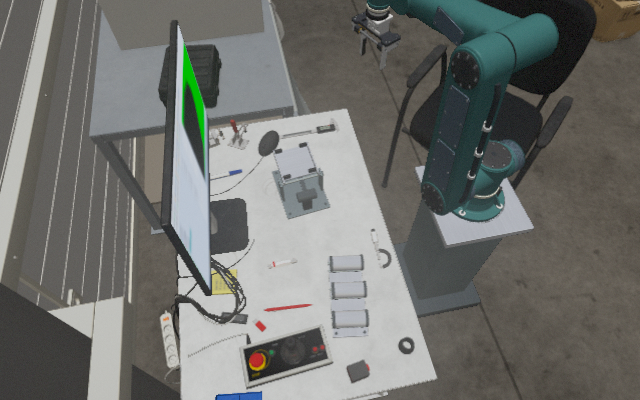

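The top view shows the rack with three canisters at about (245,208) and the rocker at (370,187). The counterweight is on the rocker's left (345,190) and the pick-up end on its right (400,185), so travel runs roughly along world -y. The tools lie at (282,250) and (446,215).

```bash
cat > h.py <<'E'
import numpy as np,cv2
def load(f): return dict(np.load(f))
def cloud(s):
    h,w=s['z_map'].shape
    u,v=np.meshgrid(np.arange(w,dtype=float),np.arange(h,dtype=float))
    n=cv2.undistortPoints(np.stack([u,v],-1).reshape(-1,1,2),s['mtx'],s['D']).reshape(h,w,2)
    z=s['z_map'][...,None]
    return (np.concatenate([n*z,z],-1)-s['t'])@s['R']
def ray(s,px,h):
    n=cv2.undistortPoints(np.array(px,float).reshape(-1,1,2),s['mtx'],s['D']).reshape(-1,2)
    d=np.c_[n,np.ones(len(n))]@s['R']; c=-s['R'].T@s['t']
    return c+d*((np.reshape(h,-1)-c[2])/d[:,2])[:,None]
E
python3 - <<'E'
from h import *
s=load('top0.npz');im=s['image'][:,:,::-1]
a=cv2.resize(im[175:240,195:295],None,fx=7,fy=7,interpolation=cv2.INTER_CUBIC)
b=cv2.resize(im[145:225,325:425],None,fx=7,fy=7,interpolation=cv2.INTER_CUBIC)
cv2.imwrite('pics/rack.png',a);cv2.imwrite('pics/rocker.png',b)
P=cloud(s)
np.set_printoptions(precision=3,suppress=True,linewidth=200)
print('table z',np.median(P[220:240,330:420,2]))
sub=P[175:240,195:295].reshape(-1,3)
for lo,hi in((.01,.03),(.045,.075)):
    m=(sub[:,2]>lo)&(sub[:,2]<hi); q=sub[m][:,:2].astype(np.float32);print(m.sum(),cv2.minAreaRect(q))
M=((P[...,2]>.045)&(P[...,2]<.08)).astype(np.uint8);M[:175]=0;M[240:]=0;M[:,:195]=0;M[:,295:]=0
n,l,st,c=cv2.connectedComponentsWithStats(M)
for i in range(1,n):
    if st[i,4]>50:
        q=P[l==i];print(st[i],q.mean(0),q[:,2].max(),cv2.minAreaRect(q[:,:2].astype(np.float32)))
sub=P[150:220,330:412].reshape(-1,3)
for lo,hi in((.088,.12),(.003,.02),(.03,.08)):
    m=(sub[:,2]>lo)&(sub[:,2]<hi);q=sub[m];print(lo,m.sum(),q.mean(0),q.min(0),q.max(0),cv2.minAreaRect(q[:,:2].astype(np.float32)))
E
```

```text
table z 2.2557209121661876e-05
377 ((0.5089094042778015, 0.26643168926239014), (0.19762811064720154, 0.30496934056282043), 2.02803635597229)
1321 ((0.5192490220069885, 0.28564247488975525), (0.2804720997810364, 0.13684871792793274), 78.82056427001953)
[195 175  23   5  64] [0.596 0.383 0.048] 0.05544968479457931 ((0.5950073599815369, 0.37779659032821655), (0.013011286035180092, 0.07221104204654694), 2.0761706829071045)
[207 187  20  33 397] [0.511 0.339 0.057] 0.07159361553875149 ((0.5115200877189636, 0.3403426706790924), (0.04258564114570618, 0.10035529732704163), 80.04045104980469)
[232 192  20  33 424] [0.495 0.257 0.058] 0.07093491593225726 ((0.495213121175766, 0.25845760107040405), (0.04544056951999664, 0.10030993819236755), 80.53376007080078)
[258 197  20  33 436] [0.481 0.173 0.058] 0.06796853488301222 ((0.4815911650657654, 0.17487743496894836), (0.04537263512611389, 0.10019466280937195), 80.79412841796875)
0.088 1814 [ 0.571 -0.172  0.099] [ 0.489 -0.25   0.088] [ 0.64  -0.046  0.12 ] ((0.5685051083564758, -0.14959274232387543), (0.1511339247226715, 0.1991981565952301), 9.381729125976562)
0.003 1509 [ 0.562 -0.12   0.007] [ 0.467 -0.286  0.003] [ 0.697 -0.02   0.018] ((0.5821089744567871, -0.15405358374118805), (0.22794859111309052, 0.26630163192749023), 0.5784429311752319)
0.03 26 [ 0.558 -0.097  0.061] [ 0.49  -0.148  0.031] [ 0.627 -0.05   0.08 ] ((0.5498886108398438, -0.08926335722208023), (0.14205995202064514, 0.0834140032529831), 15.88868522644043)
```

View pics/rack.png

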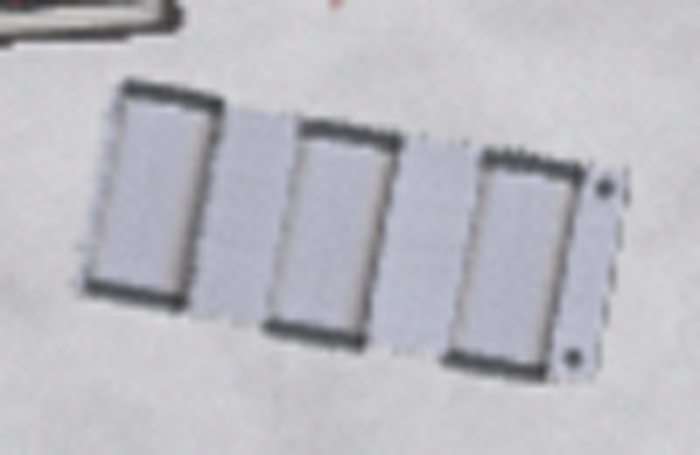

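View pics/rocker.png

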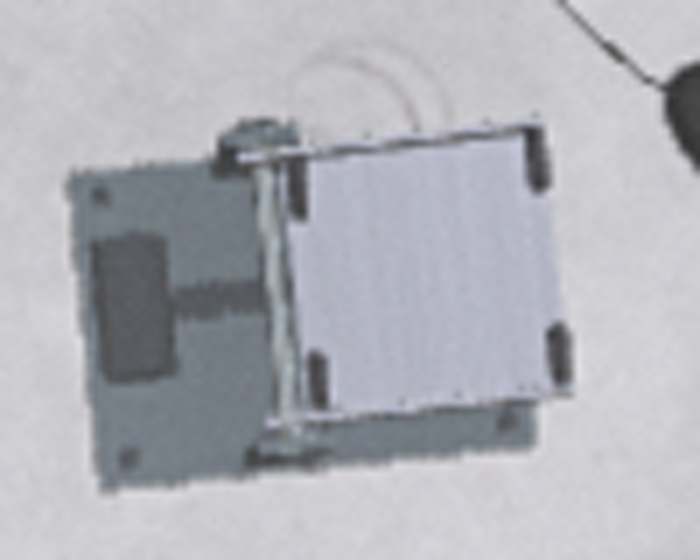

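The rack crop shows the canisters lying across the rack, with end flanges at about (170,95)-(135,295), (350,135)-(315,335) and (530,165)-(495,365). The rocker crop shows lugs at (298,185), (318,380), (540,160) and (560,355), the pivot rod from (262,165) to (290,420), and the counterweight at (135,308).

```bash
python3 - <<'E'
from h import *
np.set_printoptions(precision=4,suppress=True)
s=load('top0.npz');P=cloud(s)
f=lambda x,y,o:(x/7+o[0]-.43,y/7+o[1]-.43)
R=(325,145);K=(195,175)
L=ray(s,[f(298,185,R),f(318,380,R),f(540,160,R),f(560,355,R)],[.109,.109,.118,.118]);print('lugs',L,'mid',L.mean(0))
rod=ray(s,[f(262,165,R),f(290,420,R)],[.085+.003]*2);print('rod',rod,rod.mean(0))
x=L[2:].mean(0)-L[:2].mean(0);y=L[[0,2]].mean(0)-L[[1,3]].mean(0);r=rod[0]-rod[1]
for v in(x,y,r):print(np.degrees(np.arctan2(v[1],v[0])),np.hypot(v[0],v[1]))
b=ray(s,[f(72,172,R),f(100,488,R),f(537,450,R)],[.006]*3);print('base',b,np.diff(b,axis=0),np.linalg.norm(np.diff(b,axis=0),axis=1))
for A,B in[((170,88),(135,300)),((350,127),(315,340)),((535,158),(495,370))]:
    e=ray(s,[f(*A,K),f(*B,K)],.05);d=e[0]-e[1];print('can',e.mean(0),np.degrees(np.arctan2(d[1],d[0])),np.linalg.norm(d))
# floor plane fit
q=P[167:203,372:402].reshape(-1,3);q=q[(q[:,2]>.088)&(q[:,2]<.108)]
k=np.linalg.lstsq(np.c_[q[:,:2],np.ones(len(q))],q[:,2],rcond=None)[0];print('floor',k,len(q))
s=load('side0.npz');P=cloud(s)
M=((P[...,2]>.045)&(P[...,2]<.08)).astype(np.uint8)
n,l,st,c=cv2.connectedComponentsWithStats(M)
for i in range(1,n):
    if st[i,4]>150:
        q=P[l==i];r=cv2.minAreaRect(q[:,:2].astype(np.float32));print('side',st[i],r,q[:,2].max())
E
```

```text
lugs [[ 0.6088 -0.134   0.109 ]
 [ 0.5241 -0.1431  0.109 ]
 [ 0.6195 -0.2373  0.118 ]
 [ 0.5353 -0.2457  0.118 ]] mid [ 0.5719 -0.19    0.1135]
rod [[ 0.621  -0.1198  0.088 ]
 [ 0.5084 -0.1328  0.088 ]] [ 0.5647 -0.1263  0.088 ]
-83.96654044786483 0.10349470747114055
5.890800707350353 0.08489558359896825
6.554469546080233 0.11327038143803321
base [[ 0.6305 -0.0365  0.006 ]
 [ 0.4824 -0.0512  0.006 ]
 [ 0.5026 -0.2538  0.006 ]] [[-0.1481 -0.0147  0.    ]
 [ 0.0202 -0.2026  0.    ]] [0.1489 0.2036]
can [0.5132 0.3401 0.05  ] -7.546903313826438 0.09800034446415988
can [0.4962 0.2567 0.05  ] -7.759551370061891 0.09799600018666274
can [0.4834 0.1731 0.05  ] -9.37290115169577 0.09756128569249918
floor [ 0.0122 -0.0996  0.0716] 1040
side [  22    0   56  301 1876] ((1.3819172382354736, -0.6357495188713074), (0.023637428879737854, 1.4778507947921753), 0.05557948350906372) 0.07999975839194899
side [180  16  83  19 603] ((0.7478253245353699, -1.028367042541504), (0.3550809919834137, 0.02550368569791317), 0.4865526258945465) 0.0799528591481958
side [114  28  57  15 410] ((1.0825560092926025, -1
[... 489 characters left out ...]
1073053777217865, 0.023006372153759003), 0.13840489089488983) 0.07994991206942478
side [330 254  35  16 447] ((0.4816465973854065, 0.17460940778255463), (0.04388881474733353, 0.10070017725229263), 81.98626708984375) 0.06626514848123896
side [332 281  36  17 489] ((0.49514520168304443, 0.25805506110191345), (0.044117748737335205, 0.09962800145149231), 80.5367202758789) 0.06769395539271217
side [332 309  38  18 559] ((0.5125107765197754, 0.3408868908882141), (0.04462679848074913, 0.10066922754049301), 81.57728576660156) 0.06751724006096736
side [ 239  326   94   58 2621] ((0.704066276550293, 0.3988581597805023), (0.2342592179775238, 0.10478685796260834), 3.3902173042297363) 0.07916506447990089
```

```bash
cat > d.py <<'E'
import sys,numpy as np
from bench import robot
from scipy.spatial.transform import Rotation as Ro
np.set_printoptions(precision=4,suppress=True)
def go(x,y,z,yaw):
    o=robot.get_obs();R=Ro.from_euler('xyz',o['ee_rot']).as_matrix()
    d=R.T@(np.array([x,y,z])-o['tool_pos']); yw=np.degrees(np.arctan2(R[1,0],R[0,0]))
    print('t %.2f'%o['time'],o['tool_pos'],'yaw %.2f'%yw,'w %.4f'%o['width'],'F',o['wrist_force'],'shift',d,'turn(10deg) %.3f'%((yw-yaw)/10),'q',o['joint_positions'])
if __name__=='__main__': go(*map(float,sys.argv[1:]))
E
python3 d.py .482 .174 .15 -9.8
```

```text
t 0.10 [ 0.2355 -0.4965  0.2044] yaw 25.37 w 0.0940 F [-0.7179 -0.0271 -1.0618] shift [ 0.51   -0.5001  0.0555] turn(10deg) 3.517 q [-1.2311  0.0879  1.3721 -0.      1.6836 -0.1031]
```

Emit:
carry_out([
  [[0.04,-0.04,-0.01],0.4,-0.5],
  [[0.084,-0.083,-0.01],0.8,-0.5],
  [[0.127,-0.125,-0.01],1.2,-0.5],
  [[0.17,-0.167,-0.01],1.6,-0.5],
  [[0.213,-0.209,-0.01],2.0,-0.5],
  [[0.256,-0.251,-0.01],2.4,-0.5],
  [[0.3,-0.294,-0.01],2.8,-0.5],
  [[0.343,-0.336,0.0],3.2,-0.5],
  [[0.386,-0.378,0.0],3.5,-0.5],
  [[0.429,-0.42,0.0],3.5,-0.5],
])

```text
time: 1.35
tool_pos: [0.4433, 0.0683, 0.205]
ee_rot: [3.141, 0.0, -0.168]
wrist_force: [1.5, -1.3, 0.3]
width: 0.0703
finger_force: 0.0
```

```bash
python3 d.py .482 .174 .15 -9.8
```

```text
t 1.35 [0.4433 0.0683 0.205 ] yaw -9.63 w 0.0703 F [ 1.4581 -1.2653  0.2702] shift [ 0.0204 -0.1107  0.0549] turn(10deg) 0.017 q [ 0.0267 -0.1409  1.5944 -0.0004  1.6884  1.7656]
```

Emit:
carry_out([
  [[0.01,-0.055,0.027],0,-0.5],
  [[0.02,-0.11,0.055],0,-0.5],
  [[0.02,-0.11,0.055],0,-0.5],
  [[0.02,-0.11,0.055],0,-0.5],
])

```text
time: 1.85
tool_pos: [0.4812, 0.171, 0.1502]
ee_rot: [3.14, 0.001, -0.168]
wrist_force: [0.4, 0.7, -0.8]
width: 0.0704
finger_force: 0.0
```

```bash
python3 - <<'E'
from h import *
from d import go
from bench import robot
s=robot.snapshot('wrist');np.savez('w0.npz',**s);cv2.imwrite('pics/w0.png',s['image'][:,:,::-1])
go(.482,.174,.02,-9.8)
P=cloud(s)
M=((P[...,2]>.048)&(P[...,2]<.075)).astype(np.uint8)
n,l,st,c=cv2.connectedComponentsWithStats(M)
for i in range(1,n):
    if st[i,4]>800:
        q=P[l==i];print(st[i],cv2.minAreaRect(q[:,:2].astype(np.float32)),q[:,2].max())
E
```

```text
t 1.90 [0.4816 0.1706 0.1511] yaw -9.67 w 0.0702 F [-0.0231 -0.0167  0.0329] shift [-0.0003 -0.0035  0.1311] turn(10deg) 0.013 q [ 0.2299  0.0168  1.5522 -0.0007  1.5719  1.9696]
[589  17  24  88 943] ((0.5568264126777649, -0.05911001190543175), (0.06148817762732506, 0.019048800691962242), 6.310125827789307) 0.07499242087663185
[  82  138   71  120 5483] ((0.5122005343437195, 0.3388625383377075), (0.043661605566740036, 0.10059452801942825), 80.26446533203125) 0.0637016623954802
[ 290  138   55  123 5779] ((0.4829869866371155, 0.17265422642230988), (0.04380493238568306, 0.10104061663150787), 80.97549438476562) 0.06417237640478828
[ 185  140   60  122 5308] ((0.4958154261112213, 0.2564523220062256), (0.04297773912549019, 0.10073492676019669), 80.89533233642578) 0.06511494437095408
```

View pics/w0.png

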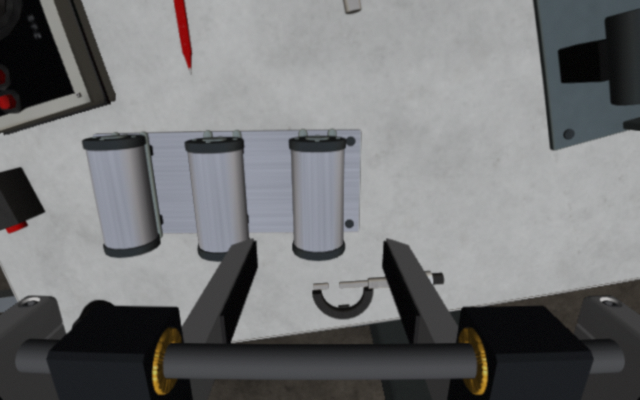

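The wrist view shows the three canisters at about (120,197), (217,198) and (318,198), with the third between the fingers' directions. I'll grasp the nearest one (canister 3).

Emit:
carry_out([
  [[0.001,-0.0025,0.06],0,-0.5],
  [[0.001,-0.0025,0.11],0,-0.5],
  [[0.001,-0.0025,0.128],0,-0.5],
  [[0.001,-0.0025,0.128],0,-0.5],
  [[0.001,-0.0025,0.128],0,1],
  [[0.001,-0.0025,0.128],0,1],
  [[0.001,-0.0025,0.128],0,1],
  [[0.001,-0.0025,0.128],0,1],
])

```text
time: 2.9
tool_pos: [0.484, 0.1725, 0.0242]
ee_rot: [3.14, -0.003, -0.168]
wrist_force: [-0.6, -5.0, 6.4]
width: 0.0445
finger_force: 30.0
```

```bash
python3 d.py .482 .174 .02 -9.8
```

```text
t 2.90 [0.484  0.1725 0.0242] yaw -9.61 w 0.0445 F [-0.5886 -5.0105  6.4345] shift [-0.0023 -0.0011  0.0042] turn(10deg) 0.019 q [ 0.2342  0.116   1.7102 -0.0033  1.3132  1.9737]
```

Lift 30 mm and weigh.

Emit:
carry_out([
  [[0,0,-0.01],0,1],
  [[0,0,-0.03],0,1],
  [[0,0,-0.03],0,1],
  [[0,0,-0.03],0,1],
  [[0,0,-0.03],0,1],
])

```text
time: 3.52
tool_pos: [0.4821, 0.1737, 0.0514]
ee_rot: [3.141, 0.002, -0.168]
wrist_force: [0.1, 0.4, -1.0]
width: 0.0452
finger_force: 30.0
```

```bash
cat > wt.py <<'E'
from bench import robot
import numpy as np
F=[]
for i in range(12): robot.snapshot('wrist');F.append(robot.get_obs()['wrist_force'])
print(np.round(np.mean(F,0),2),np.round(np.std(F,0),2))
from d import go
go(.482,.174,.02,-9.8)
E
python3 wt.py
```

```text
[-0.1   0.17 -1.17] [0.62 0.72 0.41]
t 4.12 [0.4829 0.1737 0.0525] yaw -9.63 w 0.0447 F [ 1.1269  1.0435 -1.2344] shift [-0.0009 -0.0001  0.0325] turn(10deg) 0.017 q [ 0.2349  0.0884  1.6796 -0.0001  1.3734  1.9738]
```

Canister 3 weighs about 1.2 N, so it is a light one. I'll put it back and move on to canister 2.

Emit:
carry_out([
  [[0,0,0.015],0,1],
  [[0,0,0.0285],0,1],
  [[0,0,0.0285],0,1],
  [[0,0,0.0285],0,-0.5],
  [[0,0,0.0285],0,-0.5],
  [[0,0,0.0285],0,-0.5],
  [[0,0,0.0],0,-0.5],
  [[0,0,-0.05],0,-0.5],
  [[-0.001,-0.045,-0.05],0,-0.5],
  [[-0.0015,-0.084,-0.05],0,-0.5],
])

```text
time: 5.38
tool_pos: [0.4963, 0.258, 0.1038]
ee_rot: [-3.14, -0.002, -0.169]
wrist_force: [-0.5, -0.4, 0.6]
width: 0.0706
finger_force: 0.0
```

Emit:
carry_out([
  [[0,0,0],0,-0.5],
])

```text
time: 5.5
tool_pos: [0.4954, 0.2588, 0.1023]
ee_rot: [-3.141, -0.0, -0.165]
wrist_force: [-0.3, -0.3, 0.3]
width: 0.0705
finger_force: 0.0
```

```bash
python3 - <<'E'
from h import *
from d import go
from bench import robot
s=robot.snapshot('wrist')
go(.4957,.2567,.023,-9.6)
P=cloud(s)
M=((P[...,2]>.048)&(P[...,2]<.075)).astype(np.uint8)
n,l,st,c=cv2.connectedComponentsWithStats(M)
for i in range(1,n):
    if st[i,4]>800:
        q=P[l==i];print(st[i],cv2.minAreaRect(q[:,:2].astype(np.float32)),q[:,2].max())
E
```

```text
t 5.55 [0.4952 0.2574 0.1021] yaw -9.51 w 0.0709 F [ 0.3486 -0.4673 -0.0083] shift [0.0007 0.0006 0.0791] turn(10deg) 0.009 q [ 0.3781  0.1484  1.5098 -0.0005  1.4841  2.115 ]
[  12    0   77   26 1349] ((0.6576939821243286, 0.4026012718677521), (0.05269784480333328, 0.014303811825811863), 78.10948944091797) 0.06481769847864868
[  47   50   44   63 1586] ((0.6153925657272339, 0.40473729372024536), (0.040342558175325394, 0.022589044645428658), 0.3893962800502777) 0.05743396003864173
[ 165  143   70  145 7248] ((0.512639045715332, 0.33971914649009705), (0.04328585043549538, 0.10098570585250854), 80.59907531738281) 0.06411414842922461
[ 290  147   66  145 8040] ((0.4961980879306793, 0.2568054795265198), (0.043651942163705826, 0.10118923336267471), 80.96747589111328) 0.06462289195202231
[ 412  149   69  143 7280] ((0.48118922114372253, 0.17328879237174988), (0.042376019060611725, 0.10057859867811203), 81.9553451538086) 0.0641874193817846
```

Emit:
carry_out([
  [[0.0005,0,0.055],0,-0.5],
  [[0.0005,0,0.078],0,-0.5],
  [[0.0005,0,0.078],0,1],
  [[0.0005,0,0.078],0,1],
  [[0.0005,0,0.078],0,1],
  [[0.0005,0,0.078],0,1],
  [[0.0005,0,0.065],0,1],
  [[0.0005,0,0.048],0,1],
  [[0.0005,0,0.048],0,1],
  [[0.0005,0,0.048],0,1],
])

```text
time: 6.8
tool_pos: [0.4956, 0.2567, 0.0542]
ee_rot: [3.141, 0.0, -0.168]
wrist_force: [0.1, -0.5, -5.3]
width: 0.0446
finger_force: 30.0
```

Emit:
carry_out([
  [[0,0,0],0,1],
  [[0,0,0],0,1],
])

```text
time: 7.05
tool_pos: [0.4955, 0.2566, 0.0537]
ee_rot: [3.141, 0.001, -0.168]
wrist_force: [0.4, 0.9, -5.4]
width: 0.0446
finger_force: 30.0
```

```bash
python3 wt.py
```

```text
[ 0.15 -0.22 -5.59] [0.47 0.59 0.49]
t 7.65 [0.4959 0.2567 0.0544] yaw -9.63 w 0.0446 F [-0.017  -1.0056 -5.2317] shift [0.0001 0.0838 0.0344] turn(10deg) 0.017 q [ 0.3762  0.1837  1.568  -0.0001  1.3899  2.1151]
```

Canister 2 weighs about 5.6 N, so it is the filled one. I'll raise it and carry it over the rocker.

```bash
python3 d.py .570 -.1755 .20 6
```

```text
t 7.65 [0.4959 0.2567 0.0544] yaw -9.63 w 0.0446 F [-0.017  -1.0056 -5.2317] shift [ 0.1453  0.4137 -0.1455] turn(10deg) -1.563 q [ 0.3762  0.1837  1.568  -0.0001  1.3899  2.1151]
```

Emit:
carry_out([
  [[0,0,-0.04],0,1],
  [[0,0,-0.09],0,1],
  [[0.005,0.02,-0.135],0,1],
  [[0.02,0.06,-0.146],-0.2,1],
  [[0.035,0.105,-0.146],-0.4,1],
  [[0.053,0.155,-0.146],-0.6,1],
  [[0.071,0.205,-0.146],-0.8,1],
  [[0.089,0.255,-0.146],-1.0,1],
  [[0.106,0.303,-0.146],-1.2,1],
  [[0.121,0.345,-0.146],-1.4,1],
])

```text
time: 8.9
tool_pos: [0.5575, -0.1056, 0.2005]
ee_rot: [3.141, -0.0, 0.077]
wrist_force: [0.4, 0.0, -4.5]
width: 0.0444
finger_force: 30.0
```

```bash
python3 d.py .570 -.1755 .20 6
```

```text
t 8.90 [ 0.5575 -0.1056  0.2005] yaw 4.39 w 0.0444 F [ 0.4261  0.0498 -4.4606] shift [0.0071 0.0706 0.0005] turn(10deg) -0.161 q [-0.2871  0.1269  1.3372 -0.0001  1.6772  1.2071]
```

Emit:
carry_out([
  [[0.004,0.04,0],-0.1,1],
  [[0.007,0.0705,0],-0.16,1],
  [[0.007,0.0705,0],-0.16,1],
  [[0.007,0.0705,0],-0.16,1],
])

```text
time: 9.4
tool_pos: [0.5697, -0.173, 0.2002]
ee_rot: [-3.141, 0.0, 0.104]
wrist_force: [0.1, 0.5, -5.4]
width: 0.045
finger_force: 30.0
```

```bash
python3 - <<'E'
from h import *
from d import go
from bench import robot
for n in('wrist','side'):
    s=robot.snapshot(n);np.savez(n+'1.npz',**s)
    im=s['image'][:,:,::-1]
    if n=='side': im=cv2.resize(im[90:240,230:370],None,fx=4,fy=4,interpolation=cv2.INTER_CUBIC)
    cv2.imwrite('pics/%s1.png'%n,im)
go(.570,-.1755,.106,6)
E
```

```text
t 9.50 [ 0.5698 -0.1724  0.2005] yaw 6.04 w 0.0445 F [-0.4865 -0.394  -5.3127] shift [-0.0001  0.0031  0.0945] turn(10deg) 0.004 q [-0.3893  0.1895  1.2657  0.0003  1.6865  1.0762]
```

View pics/wrist1.png

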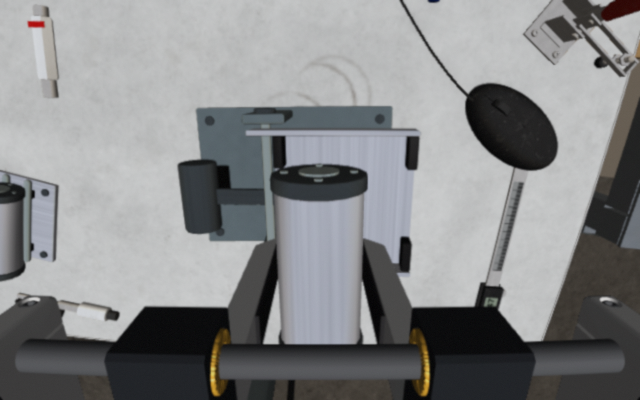

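View pics/side1.png

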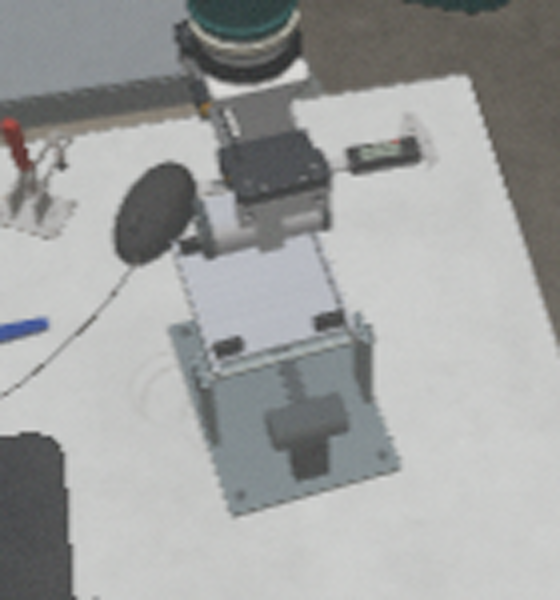

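The wrist view shows the canister hanging straight, with its far flange at (320,180), the tray's far wall at v≈132, and right lugs at (412,152) and (405,253). The left lug is at (279,152), and the caliper is clear on the right.

```bash
python3 - <<'E'
from h import *
np.set_printoptions(precision=4,suppress=True)
s=load('wrist1.npz');P=cloud(s)
L=ray(s,[(279,152),(412,152),(405,253)],[.109,.118,.118]);print(L)
x=L[1:].mean(0)+0;print('right mid',x,'-> load',x[:2]-np.array([.1045,-.9945])*(.014+.0517))
w=ray(s,[(275,132),(412,132),(405,275)],[.110,.121,.121]);print('walls',w, 'width',np.linalg.norm(w[1]-w[2]),'mid',(w[1]+w[2])/2)
m=(P[...,2]>.20)&(P[...,2]<.2405);m[300:]=0;m[:,:268]=0;m[:,370:]=0
q=P[m];u=np.array([np.cos(.1054),np.sin(.1054)]);a=(q[:,:2]-[.5698,-.1724])@u;print('axial extent rel TCP',a.min(),a.max(),'top',np.percentile(q[:,2],99), 'z far/near',[np.percentile(q[(a>c)&(a<c+.01),2],98) for c in(-.01,.02,.03)])
E
```

```text
[[ 0.6085 -0.1366  0.109 ]
 [ 0.6207 -0.2369  0.118 ]
 [ 0.5382 -0.2463  0.118 ]]
right mid [ 0.5795 -0.2416  0.118 ] -> load [ 0.5726 -0.1762]
walls [[ 0.6236 -0.1325  0.11  ]
 [ 0.6356 -0.2334  0.121 ]
 [ 0.5198 -0.2489  0.121 ]] width 0.11684932882933492 mid [ 0.5777 -0.2412  0.121 ]
axial extent rel TCP -0.018845263210722964 0.04990077541221838 top 0.23671294262685608 z far/near [np.float64(0.236818373250337), np.float64(0.23521438169970124), np.float64(0.23523233448765837)]
```

Emit:
carry_out([
  [[0.0015,0.004,0.03],0,1],
  [[0.0015,0.004,0.06],0,1],
  [[0.0015,0.004,0.08],0,1],
  [[0.0015,0.004,0.09],0,1],
  [[0.0015,0.004,0.093],0,1],
  [[0.0015,0.004,0.093],0,1],
])

```text
time: 10.25
tool_pos: [0.5725, -0.1773, 0.1086]
ee_rot: [3.14, -0.002, 0.105]
wrist_force: [0.1, 0.8, -4.8]
width: 0.0445
finger_force: 30.0
```

```bash
python3 - <<'E'
from h import *
from d import go
from bench import robot
F=[]
for i in range(5):
    s=robot.snapshot('side');F.append(robot.get_obs()['wrist_force'])
print(np.mean(F,0))
im=cv2.resize(s['image'][90:240,230:370,::-1],None,fx=4,fy=4,interpolation=cv2.INTER_CUBIC);cv2.imwrite('pics/side2.png',im)
go(.5715,-.176,.106,6)
E
```

```text
[ 0.1772 -0.1618 -5.4623]
t 10.50 [ 0.5722 -0.1775  0.1082] yaw 5.97 w 0.0451 F [ 0.0038 -0.5966 -5.2935] shift [-0.0005 -0.0015  0.0022] turn(10deg) -0.003 q [-0.3953  0.2316  1.3997 -0.0001  1.5087  1.0713]
```

View pics/side2.png

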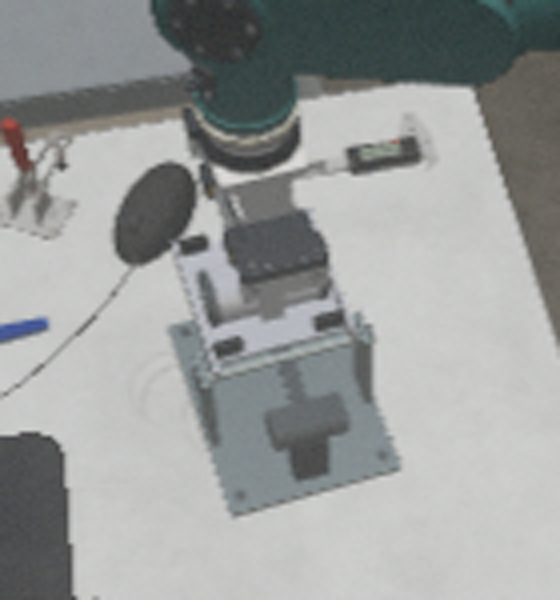

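The side view shows the canister between the tray walls, clear of the lugs. It still hangs its full weight, so I'll lower it slowly.

Emit:
carry_out([
  [[0,0,0.001],0,1],
  [[0,0,0.002],0,1],
  [[0,0,0.002],0,1],
])

```text
time: 10.88
tool_pos: [0.5722, -0.1778, 0.106]
ee_rot: [3.14, -0.001, 0.104]
wrist_force: [0.3, -2.2, -1.0]
width: 0.0446
finger_force: 30.0
```

Emit:
carry_out([
  [[0,0,0.001],0,1],
  [[0,0,0.001],0,1],
])

```text
time: 11.12
tool_pos: [0.5721, -0.1775, 0.1047]
ee_rot: [3.141, -0.001, 0.104]
wrist_force: [0.2, -1.1, -2.7]
width: 0.0449
finger_force: 30.0
```

Emit:
carry_out([
  [[0,0,0],0,0.0],
  [[0,0,0],0,-0.1],
  [[0,0,0],0,-0.2],
  [[0,0,0],0,-0.25],
  [[0,0,0],0,-0.25],
  [[0,0,0],0,-0.25],
  [[0,0,0],0,-0.25],
])

```text
time: 12.0
tool_pos: [0.5718, -0.1773, 0.1045]
ee_rot: [3.141, -0.0, 0.104]
wrist_force: [0.1, -0.6, -1.0]
width: 0.0586
finger_force: 0.4
```

```bash
cat > look.py <<'E'
from h import *
from d import go
from bench import robot
import sys
n=sys.argv[1]
s=robot.snapshot('side');np.savez(n+'.npz',**s)
im=cv2.resize(s['image'][90:240,230:370,::-1],None,fx=4,fy=4,interpolation=cv2.INTER_CUBIC);cv2.imwrite(f'pics/{n}.png',im)
go(.5715,-.176,.106,6)
E
python3 look.py side3
```

```text
t 12.05 [ 0.5718 -0.1773  0.1045] yaw 5.97 w 0.0587 F [ 0.0732 -1.0721  0.3551] shift [-0.0001 -0.0013 -0.0015] turn(10deg) -0.003 q [-0.3953  0.2339  1.4045 -0.0001  1.5031  1.0713]
```

View pics/side3.png

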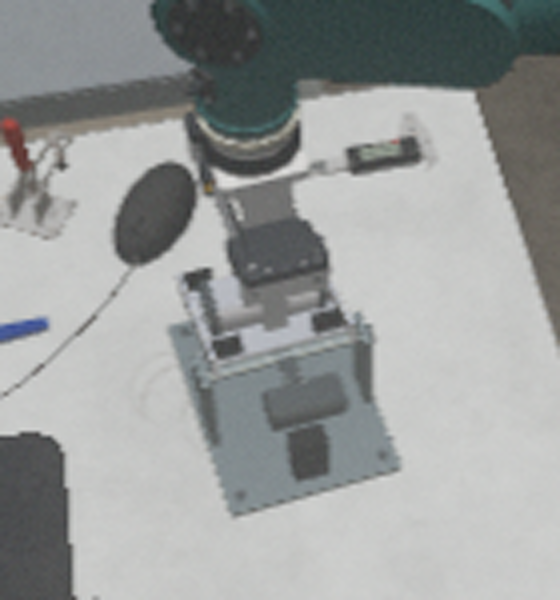

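The tray has tipped and the canister rests against the front finger. I'll ease it forward, then lift away.

Emit:
carry_out([
  [[0,0.007,0],0,-0.25],
  [[0,0.014,0],0,-0.25],
  [[0,0.021,0],0,-0.25],
  [[0,0.026,0],0,-0.25],
  [[0,0.026,-0.015],0,-0.25],
  [[0,0.026,-0.035],0,-0.25],
  [[0,0.026,-0.08],0,-0.25],
  [[0,0.026,-0.13],0,-0.25],
  [[0,-0.03,-0.15],0,-0.25],
  [[0,-0.09,-0.15],0,-0.25],
])

```text
time: 13.3
tool_pos: [0.5634, -0.0869, 0.2589]
ee_rot: [3.14, -0.007, 0.103]
wrist_force: [0.3, 0.5, 0.2]
width: 0.0588
finger_force: 0.0
```

Emit:
carry_out([
  [[-0.04,-0.04,-0.02],0,-0.25],
  [[-0.08,-0.08,-0.02],0,-0.25],
  [[-0.12,-0.12,-0.02],0,-0.25],
  [[-0.12,-0.12,-0.02],0,-0.25],
])

```text
time: 13.8
tool_pos: [0.4285, 0.0214, 0.2768]
ee_rot: [-3.141, -0.004, 0.108]
wrist_force: [-1.0, 0.2, -1.0]
width: 0.0584
finger_force: 0.0
```

```bash
python3 look.py side4; python3 - <<'E'
from h import *
from bench import robot
s=robot.snapshot('side');t=robot.snapshot('top')
P=cloud(s)
M=((P[...,2]>.048)&(P[...,2]<.075)).astype(np.uint8)
M[:240]=0;M[320:]=0;M[:,:320]=0
n,l,st,c=cv2.connectedComponentsWithStats(M)
for i in range(1,n):
    if st[i,4]>150:
        q=P[l==i];print(st[i],cv2.minAreaRect(q[:,:2].astype(np.float32)),q[:,2].max())
a=s['image'][90:340,230:420,::-1]
P=cloud(t);q=P[150:215,370:415].reshape(-1,3);q=q[(q[:,2]>.095)&(q[:,2]<.14)];print(len(q),cv2.minAreaRect(q[:,:2].astype(np.float32)),q[:,2].max())
b=t['image'][130:265,195:460,::-1];a=cv2.resize(a,None,fx=2.4,fy=2.4);b=cv2.resize(b,None,fx=1.25,fy=1.25)
o=np.zeros((600,790,3),np.uint8);o[:600,:456]=a[:600,:456];o[:b.shape[0],458:458+b.shape[1]]=b[:,:332];cv2.imwrite('pics/final.png',o)
E
```

```text
t 13.85 [0.4299 0.0202 0.2763] yaw 6.12 w 0.0585 F [-0.4371 -0.6077 -0.5036] shift [0.1192 0.2101 0.1709] turn(10deg) 0.012 q [-0.0851 -0.187   1.4938  0.0002  1.831   1.3789]
[331 254  34  15 412] ((0.47954386472702026, 0.1741265058517456), (0.04414365813136101, 0.10000688582658768), 80.39954376220703) 0.06804304057349864
[332 309  37  11 342] ((0.5117486715316772, 0.3355436623096466), (0.031803760677576065, 0.10093788057565689), 81.610107421875) 0.06729585404410254
513 ((0.5630600452423096, -0.194082573056221), (0.1289595067501068, 0.10474324226379395), 1.741562843322754) 0.11578072192000148
```

View pics/final.png

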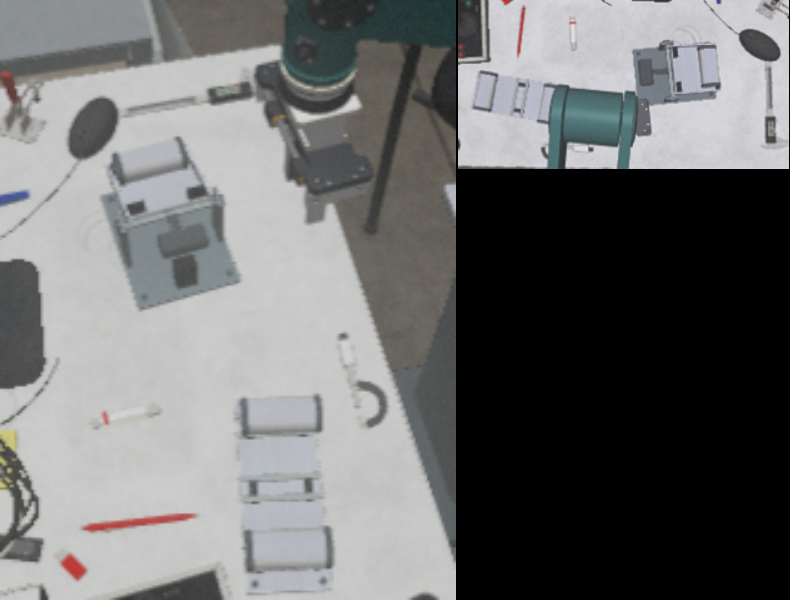

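The picture shows the filled canister against the end lugs of the tipped tray at (148,158). The light ones lie in the outer nests at (280,415) and (288,550), and the tools are undisturbed. I'll hand it in.

```bash
python3 -c "
from bench import robot
print(robot.close_job())"
```

```text
the job is handed in; nothing more can be done
None
```

The filled canister (the middle one, about 0.57 kg) is at the pick-up end of the tipped tray, one light canister was weighed and put back, the other never left its nest, the measuring tools were not touched, and the job was handed in at about 14 s.

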